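Slide the flat sample tin through the wash-up return flap

ROBOT

A 6-joint arm with a two-finger parallel gripper is mounted at the origin on the work surface. World frame = base frame: x ahead of the robot, y to its left, z up, the work surface at z = 0. Lengths are in m, angles in rad, forces in N, time in s.
With the tool pointing down it reaches from about 0.35 to 0.975 m from the base axis. Payload 4.9 kg.
Tool frame: the origin (TCP) lies midway between the tips of the shut fingers; the grasp point (between the pads) lies 19 mm behind it; z points along the fingers, y is the line along which they close (so a half turn about z gives the same grasp; the last joint's range is limited). The gripper opens to 85 mm and grips with 20 to 120 N. Pads are 22 mm wide; open, the fingers measure 114 mm over their backs; the gripper's body (76 mm by 85 mm) begins 54 mm behind the grasp point. The pads swing forward as they close: fully open they stand 13 mm farther back than shut.
Start: joints at [-1.284, 0.053, 1.613, -0, 1.476, -0.119], TCP at [0.247, -0.574, 0.193] pointing down, gripper open.
Joint ranges: [-3.01, 3.01], [-1.01, 2.22], [0.06, 2.58], [-1.02, 4.17], [0.09, 2.62], [-3.14, 3.14]. Speed limits (rad/s): [2.57, 2.57, 3.14, 3.14, 3.14, 3.14].

INTERFACE

Orientations are given as a unit quaternion [w, x, y, z].
In Python, from plant import state, grab_frame, job_done, cut_out, place_of gives the robot as it stands.
- The arm moves only by the tool jog_arm, never from a script. Its argument "motion" is text: rows parted by semicolons, each of 7 numbers parted by spaces: the opening in per cent of the stroke, from 0 (shut) to 100 (fully open), then the shift along the tool's x, y, z as a fraction of full scale, then the turn, a rotation vector about the tool's x, y, z as a fraction of full scale. A call has exactly 5 rows; each row is the pose to reach, as a shift and turn from the pose commanded when the call began, along the tool's axes at that moment; what a row does not reach only later rows make up. Full scale, the value 1, is 50 cm for a shift and 1.5 rad for a turn. A row lasts 1/8 s, in which the tool goes at most 62.5 mm and 10.7 degrees, less where a joint would pass 70% of its speed; a pose out of reach is approached as far as the arm can. A call with a number of a shift or a turn outside -1 to 1 is refused whole. A call with a gripper value outside its range is refused whole. The fingers move at their own pace and stop on an object; the grip force is fixed at half the most. Time passes only in rows, so rows that repeat a pose let the fingers close, or fill a call up. It gives the time, the measured TCP pose, the force, the opening and the grip force at its end, in the units of the state.
- state(): the state, without advancing time (a new reading comes with each control period).
- grab_frame(name): name is "scene" or "top" or "wrist"; returns a dict with "color" (420x560x3 uint8, red, green, blue), "range_z" (420x560 float32, m along the optical axis (not along the pixel's ray), 0 where there is no reading), "intrinsics" (3x3 intrinsics, pixels), "world_from_camera" (4x4, takes a point from camera to world coordinates). Camera axes: x right, y up, looking along -z (the intrinsics and any distortion apply to the point x, -y, -z); pixel columns grow to the right and rows downward; lengths in m; the calibration is good to about 2 mm. A picture is of the moment at which its call begins.
- job_done(): hands the job in; it is judged then, once.
Trained networks look in the newest picture that a camera, given by its name, has taken for a name from the list of things; names that differ only in an ending like _2 or _b are one class to them, and where a whole thing is asked for, a point or a joint stands for the part that bears it (a point fixed in the world has none). Each returns a list of dicts, best first, with "p" (0 to 1); they miss things now and then, are a little off and sometimes report something else, mostly with a low value. They report only what shows in the picture. A call takes as long as a camera call.
- cut_out(camera, thing): "pixels" (420x560 bool, what is visible of it).
- place_of(camera, thing): "at" ([x, y, z] in m, in world coordinates, good to about 4 mm: a listed point, or the origin of a listed thing).
The state is a dict: "time": time; "joint_pos": joint angles; "joint_vel": joint speeds; "joint_efforts": joint torques, N m; "tool_pos": TCP position; "tool_rot": TCP orientation; "contact_force": force on the tool from outside, world axes, zero at the start; "ft_torque": the same for the moment, N m; "gripper_width": opening from 0.0 (shut) to 1.0 (fully open); "grasp_force": force on a finger pad.
Only numpy, scipy, OpenCV 4.12 (cv2) and the standard library are available. Lean on these libraries where they do the work, as an engineer would, in place of code of your own. Each camera call takes 0.05 s, during which the arm holds its last target. There are 200 camera calls.

TASK

Without gripping or lifting anything, push the flat sample tin along the counter into the lane of the steel wash-up return, through its hanging flap and so far into the bay that the flap can swing fully shut behind it; keep your fingers in the opening, holding the flap up, until the tin is clear of its swing, then withdraw. The tin stays flat on the counter all the way and everything else, the tall tin included, stays where it is.

Things in the scene. Friction and masses are not known exactly. Their poses are not given: they have to be found in the camera images.
- tin: the flat sample tin: a closed round plain aluminium tin, 72 mm diameter, 24 mm tall, about 0.14 kg, standing flat on the counter to one side in front of the return's mouth. Origin: centre of its underside.
- chute: the steel wash-up return, fixed, roofless, floorless (the tin slides on the counter). Origin: on the counter, mid-lane, right below the flap's hinge line. x points in along the lane through the flap, y across it to the left, z up. The lane is 104 mm wide inside. Two 95 mm high hinge posts stand just outside it at x = 0, y = +-56 to +-65 mm; nothing crosses between them above the flap.
- mouth (a point): point on the counter in the middle of the lane's mouth, 40 mm before the hinge line. From here 22 mm high rails (4 mm thick) run in along both sides of the lane; outwards two 22 mm high wings flare from y = +-54 mm here to y = +-88 mm at 60 mm further out (100 mm before the hinge line).
- bay (a point): point on the counter in the middle of the bay, 115 mm beyond the hinge line. Bay walls are 45 mm high, the end wall's inner face is 75 mm further in. The tin is clear of the flap's swing when its centre is more than 70 mm beyond the hinge line (its near edge 34 mm beyond); a tin left less far in props the flap up.
- flap (a joint): flap angle (rad): 0 hanging shut, grows as its lower edge goes in and up, stop at 1.5. 0.08 kg, falls shut by itself in under 1 s. Hinge line 88 mm above the counter.
- flap_panel (a point): centre of the flap's panel. The steel flap is a U: two 9 mm ears hang at the lane's sides, an 80 mm wide open notch between them; below it this slick panel, 98 x 3 mm, with a 6 mm white bead on its upper edge, 17 to 33 mm above the counter when shut. Fingers pointing down pass through the notch, push the panel before them, and can go some 46 mm past the hinge line before the bead stops them.
- tall_tin: bystander: a round aluminium tin like the flat one but narrower and taller, 58 mm diameter, 56 mm tall, standing on the other side in front of the mouth (which of the two stands on which side varies). Origin: centre of its underside.
- tamper: bystander: steel coffee tamper standing on its 58 mm base, 82 mm tall. Origin: centre of its underside.
- dosing_ring: bystander: low steel ring, 62 mm diameter, 22 mm tall. Origin: centre of its underside.
- cup: bystander: white mug with a handle, 80 mm diameter, 62 mm tall. Origin: centre of its underside.
- jug: bystander: steel milk jug with a handle, 84 mm diameter, 100 mm tall. Origin: centre of its underside.
- saucer: bystander: white saucer, 140 mm diameter, 20 mm tall. Origin: centre of its underside.
- bottle: bystander: glass bottle with a black cap, 66 mm diameter, 190 mm tall. Origin: centre of its underside.

How it is judged:
By the outcome, as a careful person would: the job done as asked, in the order asked, and still so for the second after the job is handed in, with the robot touching nothing.
It also fails if it takes over 51 s, if anything falls off the work surface, if the arm or the gripper's body presses on something with over 40 N, if the wrist force passes 120 N, or if a joint passes its speed limit or range.

## Working session

There is one attempt and no reset: what is moved stays moved. The work goes in short steps, Python scripts to look and compute and a tool call to move; the robot and the scene stay as the last step left them, time stands still between calls to the robot, and variables do not carry over. Pictures are saved under pics/ and viewed, at most 13 in all, crops included, and the job is handed in when it is done.

Besides the shell and the picture viewer there is one more tool, called after ">>>" by a JSON object that holds its "method" and its "body", one argument or row to a line. jog_arm: Moves the arm, as the interface text tells. Shift numbers are shares of 50 cm and turn numbers shares of 1.5 rad, none past 1 either way. Its arguments: {"type":"object","properties":{"motion":{"type":"string"}},"required":["motion"]}

```bash
mkdir -p pics; ls; python3 - <<'E'
from plant import *
import cv2,numpy as np
s=state();print(s['time'],s['tool_pos'],s['tool_rot'],s['gripper_width'])
for c in ['top','scene']:
    f=grab_frame(c);cv2.imwrite(f'pics/{c}0.png',f['color'][...,::-1])
    for t in ['tin','chute','mouth','bay','flap_panel','tall_tin','tamper','dosing_ring','cup','jug','saucer','bottle']:
        r=place_of(c,t);print(c,t,[(round(d['p'],2),np.round(d['at'],3).tolist()) for d in r[:2]])
print(state()['time'])
E
```

```text
pics
0.0 [ 0.24653718 -0.57354898  0.19186604] [-1.01771336e-03  9.79485932e-01  2.01509969e-01 -7.57749183e-05] 1.0007183275205318
top tin [(0.82, [0.669, 0.205, -0.002])]
top chute [(0.84, [0.559, 0.023, 0.002])]
top mouth [(0.88, [0.561, 0.064, -0.002])]
top bay []
top flap_panel [(0.66, [0.557, 0.022, 0.024])]
top tall_tin [(0.68, [0.517, 0.237, 0.003]), (0.62, [0.425, 0.086, 0.003])]
top tamper [(0.71, [0.702, -0.052, -0.005])]
top dosing_ring [(0.46, [0.426, 0.084, 0.0])]
top cup [(0.94, [0.735, -0.246, 0.001])]
top jug [(0.57, [0.375, -0.335, 0.0])]
top saucer [(0.88, [0.641, -0.352, 0.004])]
top bottle [(0.8, [0.491, -0.463, -0.001])]
scene tin [(0.77, [0.669, 0.204, 0.0])]
scene chute [(0.65, [0.562, 0.022, 0.006])]
scene mouth [(0.74, [0.543, -0.094, -0.002])]
scene bay [(0.84, [0.546, -0.094, -0.002])]
scene flap_panel [(0.71, [0.558, 0.021, 0.027]), (0.46, [0.704, -0.056, 0.001])]
scene tall_tin [(0.62, [0.52, 0.235, 0.004])]
scene tamper [(0.73, [0.701, -0.055, 0.001])]
scene dosing_ring [(0.86, [0.431, 0.086, -0.0])]
scene cup [(0.64, [0.738, -0.252, -0.001])]
scene jug [(0.7, [0.376, -0.333, 0.002]), (0.3, [0.735, -0.249, -0.001])]
scene saucer [(0.91, [0.644, -0.351, -0.003]), (0.71, [0.429, 0.084, -0.002])]
scene bottle [(0.61, [0.484, -0.459, -0.002])]
1.3
```

View pics/top0.png

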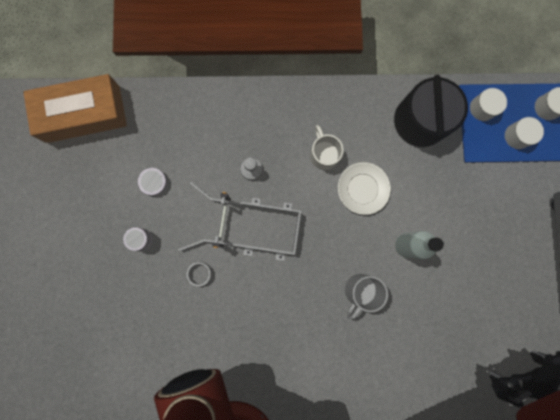

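View pics/scene0.png

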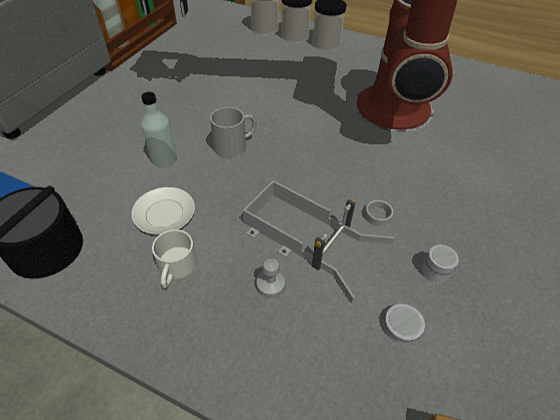

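The top view shows the tin at (152,182), the tall tin at (135,239), the hinge posts at (224,199) and (220,241), and the mouth opening left toward +y. The network positions match what I see. Next I'll refine the chute axis and the tin centre.

```bash
cat > h.py <<'E'
from plant import *
import cv2,numpy as np
def cloud(f):
    K=f['intrinsics'];z=f['range_z'];v,u=np.mgrid[:z.shape[0],:z.shape[1]]
    p=np.stack([(u-K[0,2])/K[0,0]*z,-(v-K[1,2])/K[1,1]*z,-z],-1)
    T=f['world_from_camera'];p=p@T[:3,:3].T+T[:3,3];p[z==0]=np.nan
    return p
def circ(cam,P,t,zlo):
    r=cut_out(cam,t)
    if not r:return None
    q=P[r[0]['pixels']];q=q[q[:,2]>zlo]
    c,rad=cv2.minEnclosingCircle(q[:,:2].astype(np.float32));return np.round([*c,rad,np.median(q[:,2]),*np.mean(q[:,:2],0)],4)
E
python3 - <<'E'
from h import *
for cam in ['top','scene']:
    P=cloud(grab_frame(cam))
    for t,z in [('tin',.017),('tall_tin',.045)]: print(cam,t,circ(cam,P,t,z))
    m=cut_out(cam,'chute')[0]['pixels'];q=P[m];
    w=q[(q[:,2]>.036)&(q[:,2]<.052)&(q[:,1]<0)]
    print('bay rect',len(w),cv2.minAreaRect(w[:,:2].astype(np.float32)))
    h=q[q[:,2]>.07];print('posts',len(h))
    for s in (h[h[:,0]>.56],h[h[:,0]<.56]):
        if len(s):print(len(s),s.mean(0).round(3),s.max(0).round(3),s.min(0).round(3))
    r=q[(q[:,2]>.015)&(q[:,2]<.03)&(q[:,1]>.1)]
    for s in (r[r[:,0]>.56],r[r[:,0]<.56]):
        if len(s):print('wing',len(s),s[np.argmax(s[:,1])].round(3))
    b=P[(P[...,1]>.2)&(P[...,1]<.4)&(P[...,0]>.7)&(P[...,0]<.95)&(P[...,2]>.03)]
    if len(b):print('box',b.min(0).round(3),b.max(0).round(3))
    for t in('mouth','bay','chute'):print(t,[(round(d['p'],2),np.round(d['at'],3)) for d in place_of(cam,t)])
E
```

```text
top tin [0.6682 0.2078 0.0364 0.0242 0.6676 0.2067]
top tall_tin [0.5174 0.2368 0.0291 0.0561 0.5169 0.2355]
bay rect 253 ((0.5395710468292236, -0.09396708011627197), (0.15231658518314362, 0.11199827492237091), 80.4494400024414)
posts 111
65 [0.614 0.012 0.092] [0.626 0.02  0.099] [0.599 0.003 0.073]
46 [0.506 0.03  0.092] [0.52  0.037 0.099] [0.496 0.023 0.073]
wing 19 [0.488 0.132 0.02 ]
box [0.798 0.282 0.03 ] [0.939 0.4   0.082]
mouth [(0.71, array([ 0.562,  0.064, -0.001]))]
bay [(0.22, array([ 0.374, -0.335, -0.003]))]
chute [(0.74, array([0.561, 0.023, 0.001])), (0.39, array([0.522, 0.235, 0.003]))]
scene tin [0.6689 0.2082 0.0369 0.0248 0.6718 0.2083]
scene tall_tin [0.5187 0.2371 0.0294 0.0565 0.5226 0.2368]
bay rect 625 ((0.5399674773216248, -0.09297583252191544), (0.15492942929267883, 0.1148894727230072), 79.93158721923828)
posts 226
124 [0.62  0.014 0.088] [0.627 0.022 0.097] [0.602 0.003 0.07 ]
102 [0.508 0.033 0.087] [0.522 0.042 0.097] [0.493 0.026 0.07 ]
wing 14 [0.661 0.108 0.021]
wing 61 [0.49  0.135 0.015]
box [0.815 0.282 0.043] [0.833 0.318 0.078]
mouth []
bay [(0.88, array([ 0.545, -0.095, -0.   ])), (0.7, array([ 0.733, -0.25 , -0.002]))]
chute []
```

>>> {"method": "jog_arm", "body": {
  "motion": "24 0.096 -0.072 0 0 0 0; 24 0.192 -0.144 0 0 0 0; 24 0.288 -0.217 0 0 0 0; 24 0.383 -0.289 0 0 0 0; 24 0.479 -0.361 0 0 0 0"
}}

```text
time: 2.62
tool_pos: [0.3962, -0.3122, 0.1934]
tool_rot: [0.0, 0.98, 0.201, 0.0]
contact_force: [0.5, -0.5, 0.4]
gripper_width: 0.241
grasp_force: 0.0
```

>>> {"method": "jog_arm", "body": {
  "motion": "24 0.096 -0.072 0 0 0 0; 24 0.192 -0.144 0 0 0 0; 24 0.288 -0.217 0 0 0 0; 24 0.383 -0.289 0 0 0 0; 24 0.479 -0.361 0 0 0 0"
}}

```text
time: 3.25
tool_pos: [0.5451, -0.0516, 0.1935]
tool_rot: [0.0, 0.979, 0.202, 0.0]
contact_force: [0.1, -0.7, 0.3]
gripper_width: 0.24
grasp_force: 0.0
```

>>> {"method": "jog_arm", "body": {
  "motion": "24 0.096 -0.072 0 0 0 0; 24 0.192 -0.144 0 0 0 0; 24 0.288 -0.217 0 0 0 0; 24 0.383 -0.289 0 0 0 0; 24 0.479 -0.361 0 0 0 0"
}}

```text
time: 3.88
tool_pos: [0.694, 0.2088, 0.1932]
tool_rot: [0.0, 0.979, 0.202, 0.0]
contact_force: [-0.5, -0.2, 0.2]
gripper_width: 0.24
grasp_force: 0.0
```

>>> {"method": "jog_arm", "body": {
  "motion": "24 0.0765 -0.0564 0 0 0 -0.1; 24 0.0765 -0.0564 0.05 0 0 -0.198; 24 0.0765 -0.0564 0.12 0 0 -0.198; 24 0.0765 -0.0564 0.206 0 0 -0.198; 24 0.0765 -0.0564 0.206 0 0 -0.198"
}}

```text
time: 4.5
tool_pos: [0.7136, 0.2471, 0.0842]
tool_rot: [-0.001, 0.939, 0.344, -0.005]
contact_force: [-0.1, -1.5, 0.2]
gripper_width: 0.241
grasp_force: 0.0
```

```bash
python3 - <<'E'
from h import *
s=state();print(s['time'],s['tool_pos'],s['tool_rot'])
f=grab_frame('wrist');cv2.imwrite('pics/w1.png',f['color'][...,::-1])
P=cloud(f)
print(circ('wrist',P,'tin',.017)); print([(round(d['p'],2),np.round(d['at'],3)) for d in place_of('wrist','tin')])
E
```

```text
4.5 [0.71358545 0.24711511 0.08424294] [-5.70911353e-04  9.38871587e-01  3.44231355e-01 -4.95901421e-03]
[0.6827 0.2175 0.0538 0.0237 0.6727 0.2097]
[(0.75, array([ 0.672,  0.204, -0.002]))]
```

View pics/w1.png

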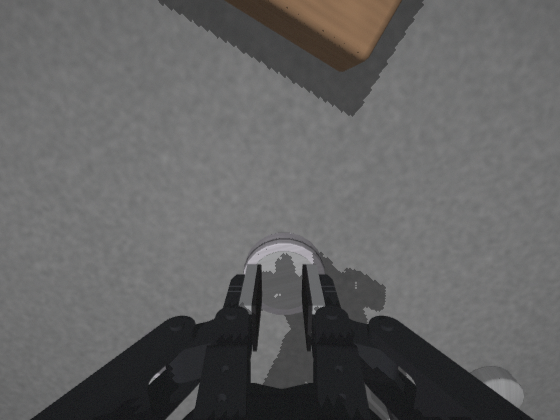

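The wrist view shows the tin's rim just past the fingertips at (285,245). The wooden box is well clear at the top, and the tall tin is at (495,385). I'll lower behind the tin and start pushing.

>>> {"method": "jog_arm", "body": {
  "motion": "24 0 0 0.05 0 0 0; 24 0 0 0.1 0 0 0; 24 0 0 0.14 0 0 0; 24 0 0 0.148 0 0 0; 24 0 0 0.148 0 0 0"
}}

```text
time: 5.28
tool_pos: [0.7169, 0.2479, 0.0155]
tool_rot: [-0.0, 0.939, 0.344, -0.0]
contact_force: [-0.3, 0.2, 0.3]
gripper_width: 0.24
grasp_force: 0.0
```

>>> {"method": "jog_arm", "body": {
  "motion": "24 -0.026 0 0 0 0 0; 24 -0.053 0 0 0 0 0; 24 -0.079 0 0 0 0 0; 24 -0.106 0 0 0 0 0; 24 -0.132 0 0 0 0 0"
}}

```text
time: 5.9
tool_pos: [0.666, 0.2046, 0.0162]
tool_rot: [0.0, 0.939, 0.344, 0.0]
contact_force: [0.3, 0.3, -0.0]
gripper_width: 0.242
grasp_force: 0.0
```

```bash
cat > t.py <<'E'
from h import *
import sys
O=np.array([.5605,.022]);u=np.array([-.1702,-.9854]);v=np.array([.9854,-.1702])
ch=lambda p:np.round([(np.array(p[:2])-O)@u*1e3,(np.array(p[:2])-O)@v*1e3],1)
s=state();print(s['time'],s['tool_pos'].round(4),'tcp',ch(s['tool_pos']),'yaw',2*np.arctan2(s['tool_rot'][2],s['tool_rot'][1]),s['contact_force'].round(1))
for c in ['top','scene']:
    f=grab_frame(c);P=cloud(f);r=circ(c,P,'tin',.017);a=place_of(c,'tin')
    print(c,r, ch(r) if r is not None else '',[(round(d['p'],2),ch(d['at'])) for d in a],'tall',[(round(d['p'],2),np.round(d['at'],3)) for d in place_of(c,'tall_tin')])
    if len(sys.argv)>1:cv2.imwrite(f'pics/{c}{sys.argv[1]}.png',cv2.resize(f['color'][100:360,100:400,::-1] if c=='top' else f['color'][140:,200:500,::-1],None,fx=2,fy=2))
E
python3 t.py
```

```text
5.9 [0.666  0.2046 0.0162] tcp [-197.9   72.8] yaw 0.7026254772663074 [ 0.3  0.3 -0. ]
top [0.6356 0.1797 0.0601 0.0245 0.6596 0.198 ] [-168.2   47.2] [(0.88, array([-200.9,   76.2])), (0.72, array([-1. , -2.5]))] tall [(0.56, array([ 0.518,  0.236, -0.001]))]
scene [0.6701 0.2081 0.0362 0.0247 0.6773 0.2091] [-202.    76.3] [(0.63, array([-200.5,   75.1]))] tall [(0.73, array([ 0.646, -0.354, -0.002])), (0.46, array([ 0.545, -0.092, -0.002]))]
```

```bash
python3 t.py 2
```

```text
6.3 [0.6671 0.2056 0.0162] tcp [-199.    73.8] yaw 0.7030336555012967 [ 0.  -0.   0.1]
top [0.6663 0.2046 0.0335 0.0243 0.6601 0.1975] [-197.9   73.2] [(0.65, array([-200.2,   74.6]))] tall [(0.68, array([ 0.735, -0.248,  0.002])), (0.66, array([ 0.52 ,  0.239, -0.   ])), (0.43, array([0.56 , 0.022, 0.022]))]
scene [0.6699 0.208  0.0361 0.0247 0.6773 0.2094] [-201.9   76.1] [(0.74, array([-200.6,   77.4]))] tall [(0.15, array([0.668, 0.205, 0.   ]))]
```

View pics/scene2.png

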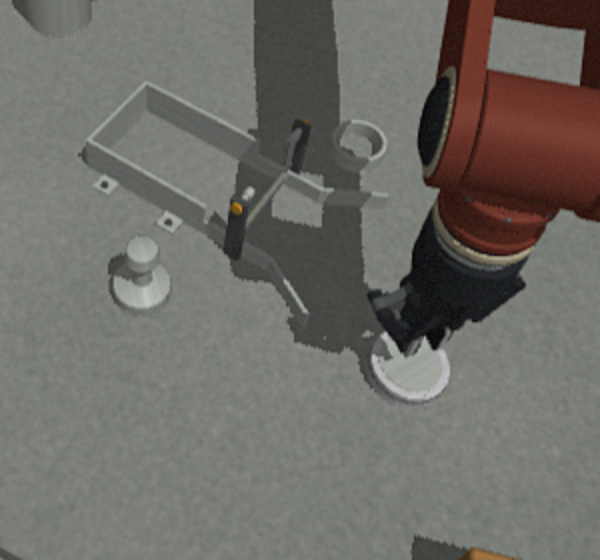

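The scene view shows the fingers hovering over the tin at (410,355). At 24% opening the tips sit above the 24 mm lid, so nothing was touched. I'll back out, shut the fingers and push with the flat closed front.

>>> {"method": "jog_arm", "body": {
  "motion": "24 0.08 0 0 0 0 0; 24 0.132 0 0 0 0 0; 24 0.132 0 0 0 0 0; 0 0.132 0 0 0 0 0; 0 0.132 0 0.006 0 0 0"
}}

```text
time: 7.32
tool_pos: [0.7166, 0.2473, 0.0132]
tool_rot: [0.0, 0.939, 0.344, -0.0]
contact_force: [0.0, 0.5, -0.3]
gripper_width: 0.0
grasp_force: 0.0
```

>>> {"method": "jog_arm", "body": {
  "motion": "0 0 0 0 0 0 0; 0 -0.012 0 0 0 0 0; 0 -0.034 0 0 0 0 0; 0 -0.056 0 0 0 0 0; 0 -0.08 0 0 0 0 0"
}}

```text
time: 7.95
tool_pos: [0.6858, 0.2214, 0.0131]
tool_rot: [0.0, 0.939, 0.344, -0.0]
contact_force: [0.5, -0.2, -0.1]
gripper_width: 0.001
grasp_force: 0.0
```

```bash
python3 t.py
```

```text
7.95 [0.6858 0.2214 0.0131] tcp [-217.8   89.6] yaw 0.702666558046173 [ 0.5 -0.2 -0.1]
top [0.668  0.2073 0.0359 0.0243 0.6665 0.2055] [-200.9   74.4] [(0.64, array([-200.1,   75.4]))] tall [(0.66, array([ 0.52 ,  0.239, -0.001])), (0.45, array([0.667, 0.204, 0.001]))]
scene [0.6734 0.2075 0.0351 0.0246 0.6859 0.2043] [-202.    79.7] [(0.9, array([-199.2,   76.3]))] tall []
```

```bash
python3 - <<'E'
from h import *
f=grab_frame('scene');P=cloud(f);s=state();print(s['time'],s['tool_pos'].round(4),s['gripper_width'])
cv2.imwrite('pics/s3.png',cv2.resize(f['color'][250:370,340:500,::-1],None,fx=5,fy=5,interpolation=cv2.INTER_CUBIC))
d=np.linalg.norm(P[...,:2]-s['tool_pos'][:2],axis=-1)
q=P[(d<.03)&(P[...,2]>.027)];print(len(q),np.sort(q[:,2])[:20].round(3))
E
```

```text
8.4 [0.6869 0.2223 0.0132] 0.004216864880598491
2244 [0.027 0.027 0.027 0.027 0.027 0.027 0.027 0.027 0.027 0.027 0.027 0.027
 0.027 0.027 0.028 0.028 0.029 0.029 0.054 0.055]
```

View pics/s3.png

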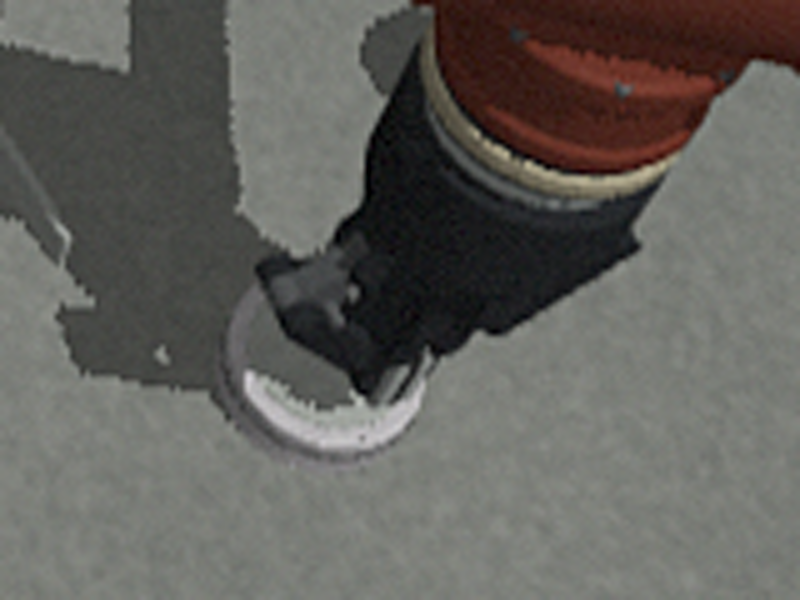

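The crop shows the shut fingertips over the lid at crop (385,390), so they are higher than the reported TCP. I'll measure the tip height.

```bash
python3 - <<'E'
from h import *
s=state();print(s['tool_pos'].round(4),s['joint_pos'].round(4),s['tool_rot'].round(4))
f=grab_frame('scene');P=cloud(f);I=f['color']
for r in range(314,332,2): print(r,[ (c,*P[r,c].round(3).tolist()) for c in (411,414,417,420,423)])
f=grab_frame('wrist');P=cloud(f)
cv2.imwrite('pics/w3.png',f['color'][...,::-1])
d=np.linalg.norm(P[...,:2]-s['tool_pos'][:2],axis=-1)
q=P[(d<.025)&(P[...,2]<.06)&(P[...,2]>.0)];print(len(q),np.histogram(q[:,2],bins=np.arange(0,.064,.004)))
E
```

```text
[0.6869 0.2223 0.0132] [0.21   0.4254 1.4889 0.     1.227  1.0778] [0.000e+00 9.389e-01 3.443e-01 2.000e-04]
314 [(411, 0.703, 0.206, 0.109), (414, 0.7, 0.211, 0.107), (417, 0.696, 0.216, 0.104), (420, 0.705, 0.218, 0.122), (423, 0.71, 0.221, 0.134)]
316 [(411, 0.711, 0.206, 0.116), (414, 0.705, 0.212, 0.109), (417, 0.701, 0.216, 0.106), (420, 0.706, 0.219, 0.118), (423, 0.709, 0.222, 0.127)]
318 [(411, 0.716, 0.207, 0.119), (414, 0.706, 0.213, 0.106), (417, 0.702, 0.218, 0.103), (420, 0.708, 0.22, 0.115), (423, nan, nan, nan)]
320 [(411, 0.714, 0.209, 0.11), (414, 0.711, 0.213, 0.108), (417, 0.703, 0.219, 0.098), (420, 0.702, 0.223, 0.101), (423, 0.698, 0.228, 0.097)]
322 [(411, 0.714, 0.21, 0.103), (414, 0.701, 0.217, 0.085), (417, 0.698, 0.222, 0.084), (420, 0.704, 0.225, 0.097), (423, 0.694, 0.231, 0.085)]
324 [(411, 0.698, 0.215, 0.07), (414, 0.7, 0.219, 0.077), (417, 0.698, 0.223, 0.077), (420, 0.697, 0.228, 0.08), (423, 0.693, 0.233, 0.078)]
326 [(411, 0.7, 0.216, 0.068), (414, 0.697, 0.221, 0.066), (417, 0.698, 0.225, 0.072), (420, 0.695, 0.23, 0.071), (423, 0.691, 0.235, 0.068)]
328 [(411, 0.7, 0.218, 0.062), (414, 0.695, 0.223, 0.056), (417, 0.698, 0.227, 0.065), (420, 0.694, 0.232, 0.062), (423, 0.669, 0.242, 0.025)]
330 [(411, 0.683, 0.223, 0.025), (414, 0.698, 0.224, 0.055), (417, 0.697, 0.229, 0.057), (420, 0.675, 0.238, 0.024), (423, 0.673, 0.243, 0.024)]
3849 (array([ 282,  174,  173,  173,  217, 1972,  647,    0,    0,    0,    0,
          0,    0,   37,  174]), array([0.   , 0.004, 0.008, 0.012, 0.016, 0.02 , 0.024, 0.028, 0.032,
       0.036, 0.04 , 0.044, 0.048, 0.052, 0.056, 0.06 ]))
```

View pics/w3.png

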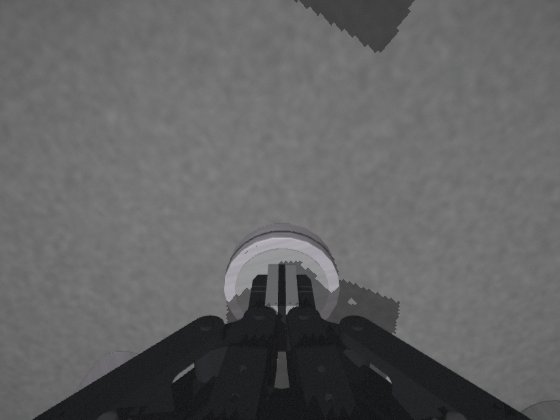

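The pads' lower ends measure about 0.053 m high while the reported TCP z is 0.013, so the reading is about 40 mm low in z. XY agrees. I'll back off behind the tin and lower carefully, checking from the cameras.

>>> {"method": "jog_arm", "body": {
  "motion": "0 0.05 0 0 0 0 0; 0 0.08 0 0 0 0 0; 0 0.08 0 0 0 0 0; 0 0.08 0 0.02 0 0 0; 0 0.08 0 0.04 0 0 0"
}}

```text
time: 9.12
tool_pos: [0.7164, 0.2475, -0.008]
tool_rot: [-0.0, 0.939, 0.344, -0.001]
contact_force: [0.4, 0.0, -0.4]
gripper_width: -0.004
grasp_force: 0.0
```

```bash
cat > tip.py <<'E'
from h import *
s=state();print(s['time'],s['tool_pos'].round(4),s['contact_force'].round(1))
for c in('scene','wrist'):
    f=grab_frame(c);P=cloud(f)
    d=np.linalg.norm(P[...,:2]-s['tool_pos'][:2],axis=-1)
    q=P[(d<.022)&(P[...,2]<.09)&(P[...,2]>.004)];print(c,len(q),np.histogram(q[:,2],bins=np.arange(.004,.092,.004))[0])
E
python3 tip.py
```

```text
9.125 [ 0.7164  0.2475 -0.008 ] [ 0.4  0.  -0.4]
scene 192 [ 0  0  0  0  0  0  1  2 10 11 14 13 13 12  7  6  5 11 23 24 35]
wrist 6891 [   0    0    0    0    0    0   20  153  232  274  287  290  343  340
  230  582  482 1095  927 1083  524]
```

The offset is confirmed at about 39 mm: the tips are at roughly 0.031 with a reading of -0.008. I'll lower 19 mm more to a true height of about 12 mm.

>>> {"method": "jog_arm", "body": {
  "motion": "0 0 0 0.02 0 0 0; 0 0 0 0.038 0 0 0; 0 0 0 0.038 0 0 0; 0 0 0 0.038 0 0 0; 0 0 0 0.038 0 0 0"
}}

```text
time: 9.85
tool_pos: [0.7176, 0.248, -0.0253]
tool_rot: [0.0, 0.939, 0.344, 0.0]
contact_force: [-0.4, -0.1, -0.6]
gripper_width: 0.001
grasp_force: 0.0
```

```bash
python3 tip.py
```

```text
9.85 [ 0.7176  0.248  -0.0253] [-0.4 -0.1 -0.6]
scene 236 [ 0  0  2  5  9 13 13 10 13  8  9  6  4 17 18 34 19  5 11 18 14]
wrist 10240 [   0    0    0  122  233  265  280  292  342  339  221  593  373  991
  950 1035  756  104  622  935 1137]
```

>>> {"method": "jog_arm", "body": {
  "motion": "0 -0.028 0 0 0 0 0; 0 -0.056 0 0 0 0 0; 0 -0.084 0 0 0 0 0; 0 -0.112 0 0 0 0 0; 0 -0.14 0 0 0 0 0"
}}

```text
time: 10.58
tool_pos: [0.663, 0.2021, -0.0257]
tool_rot: [-0.0, 0.939, 0.344, 0.0]
contact_force: [1.5, 0.4, 1.2]
gripper_width: -0.0
grasp_force: 0.5
```

```bash
python3 t.py
```

```text
10.575 [ 0.663   0.2021 -0.0257] tcp [-194.9   70.4] yaw 0.7025935816108869 [1.5 0.4 1.2]
top [0.6237 0.1748 0.0358 0.0244 0.6238 0.1739] [-161.3   36.3] [(0.59, array([-159.5,   38.2]))] tall [(0.8, array([0.517, 0.238, 0.002])), (0.63, array([0.562, 0.022, 0.003]))]
scene [0.6435 0.1616 0.0549 0.0246 0.6207 0.1567] [-151.7   58. ] [(0.65, array([-159.2,   39.1]))] tall []
```

>>> {"method": "jog_arm", "body": {
  "motion": "0 -0.028 0 0 0 0 0; 0 -0.056 0 0 0 0 0; 0 -0.084 0 0 0 0 0; 0 -0.105 0 0 0 0 0; 0 -0.114 0 0 0 0 0"
}}

```text
time: 11.6
tool_pos: [0.6194, 0.1652, -0.026]
tool_rot: [-0.0, 0.939, 0.344, -0.0]
contact_force: [0.6, 0.6, -0.2]
gripper_width: 0.001
grasp_force: 0.2
```

>>> {"method": "jog_arm", "body": {
  "motion": "0 0.03 0 0 0 0 0; 0 0.08 0 0 0 0 0; 0 0.12 0 0 0 0 0; 0 0.12 0 0 0 0 0; 0 0.12 0 -0.06 0 0 0"
}}

```text
time: 12.22
tool_pos: [0.663, 0.2043, 0.0004]
tool_rot: [-0.001, 0.939, 0.344, -0.004]
contact_force: [-0.0, 0.2, 0.3]
gripper_width: -0.005
grasp_force: 0.0
```

```bash
python3 t.py
```

```text
12.225 [6.630e-01 2.043e-01 4.000e-04] tcp [-197.1   70. ] yaw 0.7033218517592021 [-0.   0.2  0.3]
top [0.581  0.1379 0.0362 0.0244 0.5808 0.1375] [-117.7    0.5] [(0.92, array([-117.9,    0.2])), (0.21, array([ 381. , -119.2]))] tall [(0.76, array([0.52 , 0.238, 0.001]))]
scene None  [(0.57, array([-117.2,    1.3]))] tall [(0.21, array([ 0.736, -0.252, -0.002]))]
```

>>> {"method": "jog_arm", "body": {
  "motion": "0 -0.03 -0.022 0 0 0 -0.12; 0 -0.06 -0.045 0 0 0 -0.24; 0 -0.09 -0.068 0 0 0 -0.36; 0 -0.118 -0.09 0 0 0 -0.4645; 0 -0.118 -0.09 0 0 0 -0.4645"
}}

```text
time: 13.25
tool_pos: [0.5903, 0.2006, 0.003]
tool_rot: [-0.001, 0.765, 0.643, -0.001]
contact_force: [0.7, -0.8, -0.3]
gripper_width: -0.0
grasp_force: 0.0
```

>>> {"method": "jog_arm", "body": {
  "motion": "0 0 0 0 0 0 0; 0 0 0 0.03 0 0 0; 0 0 0 0.06 0 0 0; 0 0 0 0.06 0 0 0; 0 0 0 0.06 0 0 0"
}}

```text
time: 13.88
tool_pos: [0.5918, 0.2008, -0.0263]
tool_rot: [-0.0, 0.765, 0.644, -0.0]
contact_force: [0.3, 0.5, 0.7]
gripper_width: -0.001
grasp_force: 0.0
```

```bash
python3 t.py; python3 tip.py
```

```text
13.875 [ 0.5918  0.2008 -0.0263] tcp [-181.5    0.4] yaw 1.3992887723962988 [0.3 0.5 0.7]
top [0.5813 0.1381 0.0365 0.0242 0.5808 0.1377] [-117.9    0.7] [(0.73, array([-1. , -0.9])), (0.72, array([-116.3,   -0.8]))] tall [(0.36, array([0.515, 0.238, 0.   ]))]
scene [ 0.6407 -0.3493  0.0695  0.019   0.6309 -0.3707] [352.2 142.2] [(0.57, array([-118.2,    3.4])), (0.5, array([ 52.4, 152.3]))] tall [(0.71, array([0.522, 0.237, 0.003]))]
14.275 [ 0.5921  0.2009 -0.0256] [-0.  -0.1  0.3]
scene 100 [ 0  0  2  5  4 10  2  0  0  0  0  0  0  3  5 15  2 14 13 12  9]
wrist 10499 [   0    0    4  149  223  263  289  284  339  342  220  593  409 1051
  965 1027  652  129  706  949 1220]
```

>>> {"method": "jog_arm", "body": {
  "motion": "0 -0.038 0 0 0 0 0; 0 -0.076 0 0 0 0 0; 0 -0.114 0 0 0 0 0; 0 -0.15 0 0 0 0 0; 0 -0.176 0 0 0 0 0"
}}

```text
time: 15.0
tool_pos: [0.5766, 0.1126, -0.0259]
tool_rot: [-0.0, 0.765, 0.644, -0.0]
contact_force: [1.2, 0.3, 0.2]
gripper_width: -0.004
grasp_force: 0.4
```

```bash
python3 t.py
```

```text
15.0 [ 0.5766  0.1126 -0.0259] tcp [-92.    0.4] yaw 1.398481438495181 [1.2 0.3 0.2]
top [0.5656 0.0671 0.0353 0.0245 0.5648 0.067 ] [-45.3  -2.7] [(0.82, array([-42.4,  -2.8]))] tall [(0.67, array([0.518, 0.242, 0.001]))]
scene [0.5739 0.0747 0.0479 0.0246 0.5692 0.0643] [-54.2   4.2] [(0.64, array([-42.5,  -2.1])), (0.53, array([4.1, 3.5])), (0.48, array([ 49.3, 153.6]))] tall [(0.6, array([0.52 , 0.236, 0.004])), (0.48, array([ 0.7  , -0.055,  0.   ]))]
```

>>> {"method": "jog_arm", "body": {
  "motion": "0 -0.03 0 0 0 0 0; 0 -0.06 0 0 0 0 0; 0 -0.09 0 0 0 0 0; 0 -0.12 0 0 0 0 0; 0 -0.15 0 0 0 0 0"
}}

```text
time: 16.02
tool_pos: [0.5644, 0.0415, -0.0257]
tool_rot: [-0.001, 0.765, 0.644, 0.002]
contact_force: [14.1, 59.3, -3.7]
gripper_width: 0.002
grasp_force: 0.0
```

```bash
python3 t.py 5
```

```text
16.025 [ 0.5644  0.0415 -0.0257] tcp [-19.9   0.6] yaw 1.400592640116952 [14.1 59.3 -3.7]
top [ 0.5518 -0.011   0.0332  0.0242  0.5496 -0.0209] [34. -3.] [(0.77, array([27.3, -3.5]))] tall [(0.9, array([ 0.519,  0.237, -0.   ]))]
scene [ 0.5717  0.0107  0.0592  0.0249  0.5573 -0.0098] [ 9.2 13. ] [(0.88, array([27.9, -2.1]))] tall [(0.92, array([0.523, 0.238, 0.   ]))]
```

View pics/scene5.png

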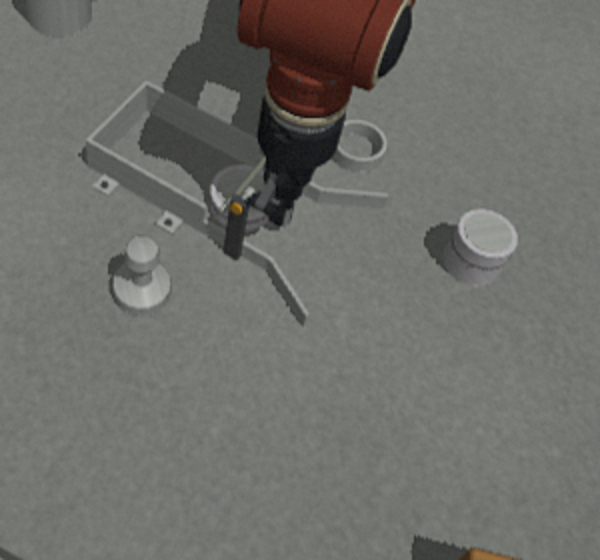

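Contact force is 61 N, so something has jammed. In the scene view the fingers are between the posts at (270,190), with the tin under the flap. I'll find where the contact is from the moment and from the wrist camera before moving.

```bash
python3 - <<'E'
from h import *
s=state();print(s['time'],s['contact_force'],s['ft_torque'],s['tool_pos'])
f=grab_frame('wrist');cv2.imwrite('pics/w5.png',f['color'][...,::-1]);P=cloud(f)
O=np.array([.5605,.022]);u=np.array([-.1702,-.9854]);v=np.array([.9854,-.1702])
f2=grab_frame('top');P2=cloud(f2)
for Q in(P,P2):
    X=(Q[...,:2]-O)@u*1e3;Y=(Q[...,:2]-O)@v*1e3;Z=Q[...,2]*1e3
    for lo in range(25,110,10):
        m=(Z>lo)&(Z<lo+10)&(abs(X)<75)&(abs(Y)<75)
        if m.sum()>3:print(lo,m.sum(),'X',np.percentile(X[m],[1,50,99]).round(),'Y',np.percentile(Y[m],[1,50,99]).round())
print(state()['contact_force'])
E
```

```text
16.425 [ 2.56615429 10.3995469  -0.52731864] [ 0.93727736 -0.19193533  0.57423333] [ 0.56443638  0.0416841  -0.02580509]
25 1571 X [-30.  -7.  32.] Y [-65.   0.  63.]
35 1560 X [-30. -25.  25.] Y [-65.   0.  63.]
45 1449 X [-32. -25.  -5.] Y [-65.   0.  63.]
55 3594 X [-33. -30.  -8.] Y [-34.  -1.  34.]
65 7264 X [-31. -27.  -9.] Y [-39.  -2.  40.]
75 7681 X [-36. -30.  -9.] Y [-48.  -3.  49.]
85 10814 X [-36. -30. -18.] Y [-56.   1.  57.]
95 3959 X [-37. -35. -29.] Y [-58.   2.  60.]
25 196 X [10. 33. 62.] Y [-50.  -4.  51.]
35 122 X [22. 27. 72.] Y [-56.   0.  55.]
45 41 X [18. 42. 74.] Y [-57. -42.  54.]
95 32 X [-32. -26. -13.] Y [-61. -51. -42.]
105 36 X [-33. -21. -13.] Y [-61. -54. -43.]
[ 2.52879946 11.14120487 -1.0888377 ]
```

View pics/w5.png

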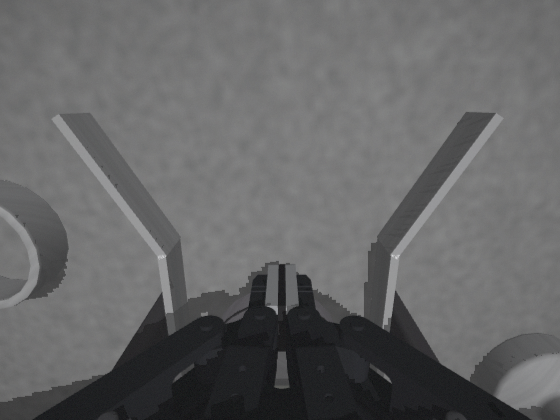

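The moment puts the contact at the post at y = +56. The gripper's shut knuckles are about ±58 mm wide at post height. I'll measure the gripper's width profile over height to see what lift clears the 95 mm posts.

```bash
python3 - <<'E'
from h import *
s=state();f=grab_frame('wrist');Q=cloud(f)
a=2*np.arctan2(s['tool_rot'][2],s['tool_rot'][1]);tx=np.array([np.cos(a),np.sin(a)]);ty=np.array([tx[1],-tx[0]])
X=(Q[...,:2]-s['tool_pos'][:2])@tx*1e3;Y=(Q[...,:2]-s['tool_pos'][:2])@ty*1e3;Z=Q[...,2]*1e3
for lo in range(12,124,4):
    m=(Z>lo)&(Z<=lo+4)&(abs(X)<20+0*X)&(abs(Y)<80)
    m&=(Z>50)|(abs(Y)<35)
    if m.sum()>3:print(lo,m.sum(),'X',X[m].min().round(1),X[m].max().round(1),'Y',np.percentile(Y[m],[0,1,99,100]).round(1))
E
```

```text
12 57 X -19.9 9.2 Y [-24.3 -24.3   5.6   5.8]
16 186 X -19.9 10.4 Y [-23.4 -23.3  11.5  11.9]
20 245 X -19.8 10.2 Y [-23.6 -22.8  13.2  13.6]
24 270 X 4.8 10.2 Y [-13.3 -13.   13.4  13.7]
28 289 X 4.6 10.3 Y [-13.3 -13.   13.5  13.8]
32 285 X 4.6 10.2 Y [-13.3 -13.1  13.6  13.8]
36 334 X 4.6 10.3 Y [-13.4 -13.1  13.4  13.7]
40 345 X 4.2 10.6 Y [-13.4 -13.   13.5  13.8]
44 229 X -10.5 10.4 Y [-13.3 -12.9  13.4  13.8]
48 663 X -14.5 11.2 Y [-65.7 -65.1  61.8  62.9]
52 516 X -15.2 12.6 Y [-66.1 -65.3  62.1  62.9]
56 1273 X -14.5 13.1 Y [-65.9 -30.4  30.   32.4]
60 1597 X -14.3 12.7 Y [-35.  -33.4  33.7  35.5]
64 2909 X -13.8 13.3 Y [-38.1 -36.2  36.6  38.5]
68 3404 X -13.5 11.9 Y [-40.8 -38.4  38.6  42.5]
72 2097 X -12.4 15.0 Y [-46.  -42.3  42.7  44.9]
76 2578 X -12.8 16.9 Y [-47.6 -45.2  45.6  48. ]
80 3564 X -11.0 16.9 Y [-50.6 -48.3  48.9  51.7]
84 4038 X -6.0 16.7 Y [-54.6 -51.3  51.9  54.4]
88 4288 X -0.9 17.4 Y [-57.5 -54.6  55.1  57.9]
92 4556 X 4.1 17.1 Y [-61.  -58.2  58.3  60.5]
96 2359 X 9.2 17.6 Y [-60.8 -58.5  59.3  61.5]
100 465 X 14.3 17.1 Y [-17.9 -17.6  17.9  18.1]
```

The clear cause: the knuckle half-width reaches 56–61 mm at the height of the 95 mm posts, so a vertical tool with its closing line across the lane can't pass. Turning the tool 90°, so the closing line runs along the lane, makes it only ±17 mm wide. Tilting it 30° with the tips leading then keeps the knuckles from running ahead of the tips. I'll back off, lift, turn and tilt.

>>> {"method": "jog_arm", "body": {
  "motion": "0 0.06 0 0 0 0 0; 0 0.14 0 -0.06 0 0 0.12; 0 0.14 0 -0.12 0 0 0.24; 0 0.14 0 -0.12 0 0 0.36; 0 0.14 0 -0.12 0 0 0.48"
}}

```text
time: 17.2
tool_pos: [0.5763, 0.1084, 0.0346]
tool_rot: [0.0, 0.944, 0.331, 0.0]
contact_force: [0.3, 0.6, -0.3]
gripper_width: 0.0
grasp_force: 0.0
```

>>> {"method": "jog_arm", "body": {
  "motion": "0 0 0 0 0 0 0.12; 0 0 0 0 0 0 0.24; 0 0 0 0 0 0 0.36; 0 0 0 0 0 0 0.48; 0 0 0 0 0 0 0.567"
}}

```text
time: 17.82
tool_pos: [0.5758, 0.1081, 0.0338]
tool_rot: [0.0, 0.996, -0.088, -0.0]
contact_force: [-0.1, -0.2, -0.4]
gripper_width: -0.002
grasp_force: 0.0
```

>>> {"method": "jog_arm", "body": {
  "motion": "0 0 0 0 0 0 0; 0 0 0 0 -0.12 0 0; 0 0 0 0 -0.24 0 0; 0 0 0 0 -0.349 0 0; 0 0 0 0 -0.349 0 0"
}}

```text
time: 18.45
tool_pos: [0.5751, 0.1107, 0.0319]
tool_rot: [0.258, 0.963, -0.079, -0.024]
contact_force: [-0.5, -0.2, 0.2]
gripper_width: 0.002
grasp_force: 0.0
```

```bash
cat > t2.py <<'E'
from h import *
import sys
O=np.array([.5605,.022]);u=np.array([-.1702,-.9854]);v=np.array([.9854,-.1702])
ch=lambda p:np.round([(np.array(p[:2])-O)@u*1e3,(np.array(p[:2])-O)@v*1e3],1)
s=state();print(s['time'],s['tool_pos'].round(4),'tcp',ch(s['tool_pos']),s['tool_rot'].round(3),s['joint_pos'].round(2),s['contact_force'].round(1))
from scipy.spatial.transform import Rotation as R
q=s['tool_rot'];M=R.from_quat([q[1],q[2],q[3],q[0]]).as_matrix()
for c in ['top','scene','wrist']:
    f=grab_frame(c);P=cloud(f)
    if c!='wrist':print(c,[(round(d['p'],2),ch(d['at'])) for d in place_of(c,'tin')])
    else:print('camz',f['world_from_camera'][:3,3])
    L=((P-s['tool_pos'])@M)*1e3   # tool coords
    m=(abs(L[...,0])<16)&(abs(L[...,1])<22)&(L[...,2]<30)&(L[...,2]>-75)&(P[...,2]>.029)
    if m.sum()>5:
        q=L[m];w=P[m];i=np.argsort(-q[:,2])[:12];print(c,m.sum(),'tool z max',q[i,2].round(0)[[0,3,6]],'low z',np.sort(w[:,2])[[0,3,6]].round(3),'chute x',ch(w[i].mean(0)))
    if len(sys.argv)>1 and c=='scene':cv2.imwrite(f'pics/{c}{sys.argv[1]}.png',cv2.resize(f['color'][140:,200:500,::-1],None,fx=2,fy=2))
E
python3 t2.py 6
```

```text
18.45 [0.5751 0.1107 0.0319] tcp [-89.9  -0.7] [ 0.258  0.963 -0.079 -0.024] [ 0.3   0.33  1.66 -0.47  1.43  2.17] [-0.5 -0.2  0.2]
top [(0.79, array([28.2, -2.5]))]
top 61 tool z max [-39. -41. -45.] low z [0.068 0.071 0.074] chute x [-105.6    0.6]
scene [(0.72, array([25.4, -1.4])), (0.18, array([ 52.1, 152.4]))]
scene 166 tool z max [-41. -45. -45.] low z [0.067 0.07  0.071] chute x [-110.7    9.2]
camz [0.67522186 0.1813865  0.1906843 ]
wrist 2177 tool z max [-42. -42. -42.] low z [0.067 0.068 0.068] chute x [-106.6   11.7]
```

View pics/scene6.png

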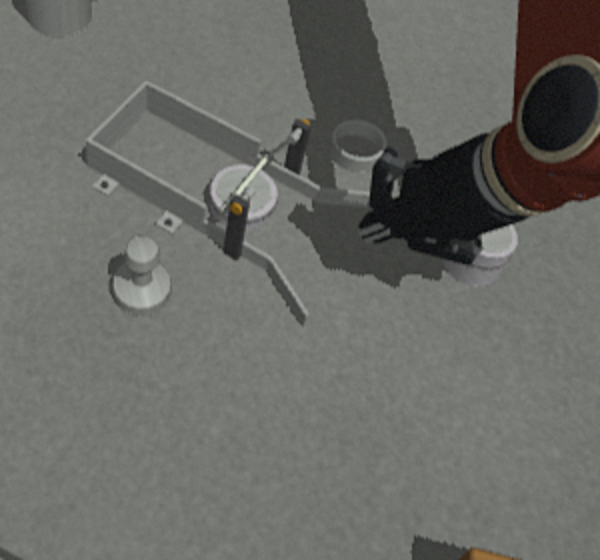

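The scene view shows the tin at (243,195) propping the flap at (250,175). The tilted gripper is at (400,215), and the posts and bystanders are in place. In the tilted pose the tip offset runs along tool z, so the tips are about 40 mm short of the reported TCP. I'll lower and approach.

>>> {"method": "jog_arm", "body": {
  "motion": "0 0.0 0.003 0.04 0 0 0; 0 0 0.006 0.08 0 0 0; 0 0 0.008 0.115 0 0 0; 0 0 0.0103 0.142 0 0 0; 0 0 0.0103 0.142 0 0 0"
}}

```text
time: 19.32
tool_pos: [0.5679, 0.0689, -0.0264]
tool_rot: [0.258, 0.962, -0.083, -0.024]
contact_force: [0.5, -0.1, -0.2]
gripper_width: 0.001
grasp_force: 0.0
```

```bash
python3 - <<'E'
from h import *
from scipy.spatial.transform import Rotation as R
O=np.array([.5605,.022]);u=np.array([-.1702,-.9854]);v=np.array([.9854,-.1702])
s=state();print(s['time'],s['tool_pos'].round(4),(s['tool_pos'][:2]-O)@u,(s['tool_pos'][:2]-O)@v,s['tool_rot'].round(3),s['contact_force'].round(1))
q=s['tool_rot'];M=R.from_quat([q[1],q[2],q[3],q[0]]).as_matrix()
for c in('wrist','scene'):
    P=cloud(grab_frame(c));L=((P-s['tool_pos'])@M)*1e3
    m=(abs(L[...,0])<12)&(abs(L[...,1])<18)&(L[...,2]>-75)&(P[...,2]>.005)
    l=L[m]
    for lo in range(-75,-20,5):
        k=(l[:,2]>=lo)&(l[:,2]<lo+5)
        if k.sum()>2:print(c,lo,k.sum(),'ty',l[k,1].min().round(1),l[k,1].max().round(1),'tx',l[k,0].min().round(1),l[k,0].max().round(1),'zmin',P[m][k][:,2].min().round(4))
E
```

```text
19.325 [ 0.5679  0.0689 -0.0264] -0.0474760823763766 -0.0006992465571793422 [ 0.258  0.962 -0.083 -0.024] [ 0.5 -0.1 -0.2]
wrist -75 638 ty -12.8 14.3 tx -11.3 11.8 zmin 0.028
wrist -70 406 ty -12.8 14.4 tx 6.2 12.0 zmin 0.0241
wrist -65 422 ty -12.8 14.4 tx 6.3 11.9 zmin 0.0198
wrist -60 357 ty -12.8 14.2 tx 6.1 12.0 zmin 0.0156
wrist -55 334 ty -12.8 14.2 tx 6.3 11.9 zmin 0.0112
wrist -50 310 ty -12.6 14.1 tx 6.5 11.9 zmin 0.0071
wrist -45 129 ty -11.4 12.5 tx 6.5 11.8 zmin 0.006
scene -75 17 ty -12.6 13.3 tx 4.7 11.9 zmin 0.0291
scene -70 27 ty -12.7 12.8 tx -2.6 12.0 zmin 0.0247
scene -65 21 ty -14.8 13.1 tx -3.6 11.9 zmin 0.0189
scene -60 22 ty -12.7 12.9 tx -6.0 11.9 zmin 0.0169
scene -55 18 ty -14.2 12.9 tx -3.4 11.6 zmin 0.0113
scene -50 15 ty -13.3 10.0 tx 6.8 11.5 zmin 0.0085
scene -45 4 ty -5.3 5.3 tx 5.7 11.1 zmin 0.0092
```

The tips' front edge is at about 16 mm and the rear edge at about 3 mm, with the tool centred in the lane. Pushing on.

>>> {"method": "jog_arm", "body": {
  "motion": "0 0 0.021 0.012 0 0 0; 0 0 0.042 0.024 0 0 0; 0 0 0.06 0.0346 0 0 0; 0 0 0.074 0.043 0 0 0; 0 0 0.0866 0.05 0 0 0"
}}

```text
time: 20.05
tool_pos: [0.5606, 0.0199, -0.0248]
tool_rot: [0.258, 0.962, -0.083, -0.022]
contact_force: [0.8, -0.1, 0.1]
gripper_width: -0.003
grasp_force: 0.0
```

>>> {"method": "jog_arm", "body": {
  "motion": "0 0 0.01 0.006 0 0 0; 0 0 0.02 0.0115 0 0 0; 0 0 0.03 0.0173 0 0 0; 0 0 0.04 0.0231 0 0 0; 0 0 0.04 0.0231 0 0 0"
}}

```text
time: 20.68
tool_pos: [0.5566, -0.0027, -0.0248]
tool_rot: [0.258, 0.962, -0.083, -0.022]
contact_force: [-0.3, -0.4, -0.1]
gripper_width: -0.002
grasp_force: 0.0
```

```bash
python3 t2.py 7
```

```text
20.675 [ 0.5566 -0.0027 -0.0248] tcp [25.   0.3] [ 0.258  0.962 -0.083 -0.022] [ 0.13  0.3   1.81 -0.53  1.25  2.1 ] [-0.3 -0.4 -0.1]
top [(0.94, array([48.6, -3.7]))]Traceback (most recent call last):
  File "t2.py", line 15, in <module>
    q=L[m];w=P[m];i=np.argsort(-q[:,2])[:12];print(c,m.sum(),'tool z max',q[i,2].round(0)[[0,3,6]],'low z',np.sort(w[:,2])[[0,3,6]].round(3),'chute x',ch(w[i].mean(0)))
                                                                          ~~~~~~~~~~~~~~~^^^^^^^^^
IndexError: index 6 is out of bounds for axis 0 with size 6
```

>>> {"method": "jog_arm", "body": {
  "motion": "0 0 0.012 0.007 0 0 0; 0 0 0.024 0.014 0 0 0; 0 0 0.036 0.021 0 0 0; 0 0 0.044 0.0254 0 0 0; 0 0 0.05 0.029 0 0 0"
}}

```text
time: 21.4
tool_pos: [0.5518, -0.031, -0.0249]
tool_rot: [0.258, 0.962, -0.083, -0.022]
contact_force: [-0.1, 0.4, 0.5]
gripper_width: 0.004
grasp_force: 0.6
```

```bash
sed -i 's/m.sum()>5/m.sum()>12/' t2.py; python3 t2.py 7
```

```text
21.4 [ 0.5518 -0.031  -0.0249] tcp [53.7  0.4] [ 0.258  0.962 -0.083 -0.022] [ 0.09  0.27  1.84 -0.54  1.22  2.07] [-0.1  0.4  0.5]
top [(0.8, array([78.8, -1.5])), (0.74, array([487.1,  13.1]))]
top 36 tool z max [-55. -56. -57.] low z [0.031 0.032 0.034] chute x [41.4  0. ]
scene [(0.9, array([77. , -2.5]))]
scene 48 tool z max [-55. -58. -59.] low z [0.029 0.03  0.032] chute x [37.   4.8]
camz [0.65077231 0.04267778 0.13077028]
wrist 1214 tool z max [-55. -55. -56.] low z [0.029 0.029 0.029] chute x [36.8  7.3]
```

View pics/scene7.png

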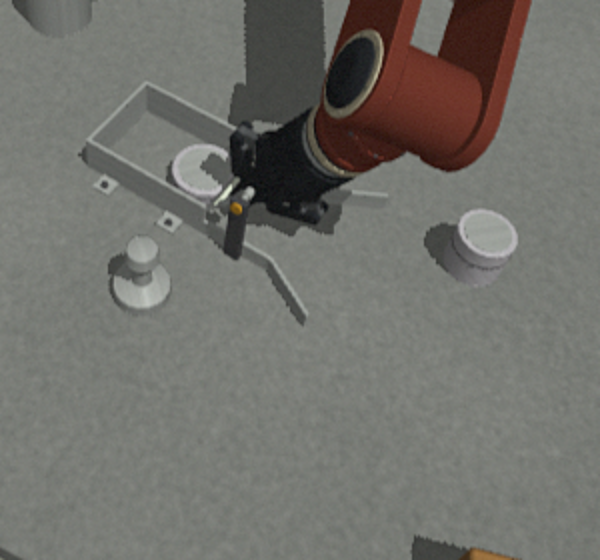

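The tin is at 77–79 mm, which is past the 70 mm line, and the fingers are holding the flap up at (235,190). I'll nudge it a little further for margin and then withdraw along the lane.

>>> {"method": "jog_arm", "body": {
  "motion": "0 0 0.005 0.003 0 0 0; 0 0 0.009 0.005 0 0 0; 0 0 0.009 0.005 0 0 0; 0 0 0.0 0 0 0 0; 0 0 -0.02 -0.0115 0 0 0"
}}

```text
time: 22.28
tool_pos: [0.5538, -0.019, -0.0249]
tool_rot: [0.258, 0.962, -0.083, -0.022]
contact_force: [-0.2, 1.1, 0.1]
gripper_width: -0.002
grasp_force: 0.0
```

>>> {"method": "jog_arm", "body": {
  "motion": "0 0 -0.043 -0.025 0 0 0; 0 0 -0.087 -0.05 0 0 0; 0 0 -0.13 -0.075 0 0 0; 0 0 -0.173 -0.1 0 0 0; 0 0 -0.2 -0.115 0 0 0"
}}

```text
time: 22.9
tool_pos: [0.5739, 0.0961, -0.025]
tool_rot: [0.258, 0.962, -0.082, -0.022]
contact_force: [0.9, -0.3, 0.7]
gripper_width: 0.001
grasp_force: 0.0
```

>>> {"method": "jog_arm", "body": {
  "motion": "0 0 0 0 0 0 0; 0 0 0.03 -0.06 0 0 0; 0 0 0.06 -0.11 0 0 0; 0 0 0.1 -0.173 0 0 0; 0 0 0.1 -0.173 0 0 0"
}}

```text
time: 23.52
tool_pos: [0.5759, 0.094, 0.0787]
tool_rot: [0.257, 0.963, -0.084, -0.019]
contact_force: [0.5, 0.0, -0.4]
gripper_width: -0.002
grasp_force: 0.0
```

```bash
python3 - <<'E'
from h import *
O=np.array([.5605,.022]);u=np.array([-.1702,-.9854]);v=np.array([.9854,-.1702])
s=state();print(s['time'],s['tool_pos'].round(3),s['contact_force'].round(1))
for c in('top','scene'):
    f=grab_frame(c)
    for t in ['tin','flap_panel','tall_tin','tamper','dosing_ring','cup','jug','saucer','bottle']:
        print(c,t,[(round(d['p'],2),np.round(d['at'],3).tolist(),np.round([(d['at'][:2]-O)@u,(d['at'][:2]-O)@v],3).tolist() if t[0] in'tf' else '') for d in place_of(c,t)[:1]])
cv2.imwrite('pics/s8.png',cv2.resize(f['color'][150:320,220:420,::-1],None,fx=4,fy=3.5))
E
```

```text
23.525 [0.576 0.094 0.079] [ 0.5  0.  -0.4]
top tin [(0.77, [0.544, -0.058, 0.0], [0.082, -0.003])]
top flap_panel [(0.7, [0.561, 0.025, 0.022], [-0.003, -0.0])]
top tall_tin [(0.9, [0.519, 0.24, 0.001], [-0.208, -0.078])]
top tamper [(0.68, [0.56, 0.02, 0.004], [0.002, -0.0])]
top dosing_ring [(0.5, [0.427, 0.084, 0.004], '')]
top cup [(0.94, [0.736, -0.249, 0.003], '')]
top jug [(0.95, [0.379, -0.335, -0.0], '')]
top saucer [(0.64, [0.642, -0.352, 0.003], '')]
top bottle [(0.88, [0.491, -0.46, -0.0], '')]
scene tin [(0.69, [0.543, -0.058, -0.002], [0.082, -0.004])]
scene flap_panel [(0.56, [0.558, 0.019, 0.025], [0.003, -0.002])]
scene tall_tin [(0.65, [0.522, 0.238, 0.005], [-0.206, -0.075])]
scene tamper [(0.57, [0.703, -0.054, -0.002], [0.051, 0.153])]
scene dosing_ring [(0.54, [0.43, 0.086, -0.003], '')]
scene cup [(0.72, [0.737, -0.256, -0.001], '')]
scene jug [(0.93, [0.378, -0.334, -0.001], '')]
scene saucer [(0.7, [0.643, -0.354, -0.004], '')]
scene bottle [(0.88, [0.491, -0.46, -0.004], '')]
```

View pics/s8.png

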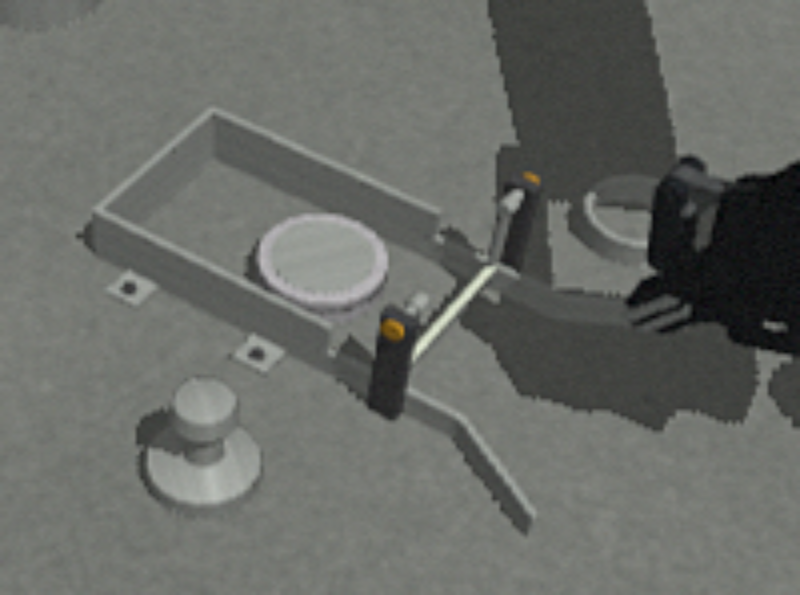

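The tin lies flat in the bay at (322,260), 82 mm beyond the hinge line. The flap hangs shut at (455,310), the gripper is clear and the bystanders are unmoved. Handing in.

```bash
python3 -c "
from plant import *
print(job_done())"
```

```text
the job is handed in; nothing more can be done
None
```

The tin is flat in the bay, 82 mm past the hinge line, with the flap shut behind it, the arm clear and nothing else moved; however, the gripper's knuckle hit a hinge post partway through (61 N briefly at the wrist; the limits are 120 N there, 40 N for the gripper's body), so I backed out and finished the push with the gripper turned and tilted.

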